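# Fit a lap disc to the bench lap's arbor and lock it with the bayonet bush

### The arm

A 6-joint arm with a two-finger parallel gripper is mounted at the origin on a cart in front of the work surface, level with it; the furniture and walls round the work are solid. World frame = base frame: x ahead of the robot, y to its left, z up, the work surface at z = 0. Lengths are in mm, angles in rad, forces in N, time in s.
With the tool pointing down it reaches from about 325 to 850 mm from the base axis. Payload 15.5 kg.
Tool frame: the origin (TCP) lies midway between the tips of the shut fingers; the grasp point (between the pads) lies 19 mm behind it (robot.pinch_z is the distance from the TCP to the grasp point, in mm); z points along the fingers, y is the line along which they close (so a half turn about z gives the same grasp; the last joint's range is limited). The gripper opens to 91 mm and grips with 3 to 60 N. Pads are 32 mm wide; open, the fingers measure 118 mm over their backs; the gripper's body (76 mm by 178 mm) begins 60 mm behind the grasp point.
Start: joints at [1.111, 0.494, 1.345, -0, 1.302, -0.096], TCP at [222.388, 584.098, 213.915] pointing down, gripper open.
Joint ranges: [-2.91, 2.91], [-0.82, 2.16], [0.22, 2.67], [-1.22, 4.37], [0.12, 2.79], [-3.08, 3.08]. Speed limits (rad/s): [1.89, 1.89, 2.57, 3.01, 3.01, 3.01].

### API

Orientations are given as a rotation vector (axis times angle).
In Python, from station import robot gives the robot as it stands.
- The arm moves only by the shell command python3 -m pendant 'ROWS'. ROWS is JSON, a list that holds one entry, the list of rows, each a list of 7 numbers: the closure, from -1 (fully open) to 1 (shut), so that 0 is half open, then the shift along the tool's x, y, z in mm, then the turn, a rotation vector about the tool's x, y, z in degrees. A call has 1 to 20 rows; each row shifts and turns the commanded pose from where the row before left it, along the tool's axes as they then stand; what a row does not reach is not made up. A row lasts 1/8 s, in which the tool goes at most 62.5 mm and 10.7 degrees, less where a joint would pass 70% of its speed; a pose out of reach is approached as far as the arm can. A call is refused whole if a number of a shift passes 62.5 or a number of a turn 10.7, either way. A call with a gripper value outside its range is refused whole. The fingers move at their own pace and stop on an object; the grip force is fixed at half the most. Time passes only in rows, so rows that do not move let the fingers close. It gives the time, the measured TCP pose, the force, the opening and the grip force at its end, in the units of the state.
- robot.state(): the state, without advancing time (a new reading comes with each control period).
- robot.read_camera(name): name is "scene" or "top" or "wrist"; returns (picture, depth): 420x560x3 uint8, red, green, blue; 420x560 float32, mm along the optical axis (not along the pixel's ray), 0 where there is no reading.
- robot.camera_model(name): a dict with "fx", "fy", "cx", "cy" (pixels), "eye" and "orientation" of the camera in the world; the wrist camera has in their place "hand_eye" (4x4, takes a point from camera to tool coordinates, whose origin is the TCP and whose axes are the flange's). Camera axes: x right, y down, z forward; pixel columns grow to the right and rows downward; lengths in mm; the calibration is good to about 2 mm. A picture is of the moment at which its call begins: read the wrist's pose just before it. camera_model takes no time and is no camera call.
- robot.hand_in(): hands the job in; it is judged then, once.
The state is a dict: "t": time; "q": joint angles; "qvel": joint speeds; "joint_torque": joint torques, N m; "tool_pos": TCP position; "eef_rot": TCP orientation; "wrist_force": force on the tool from outside, world axes, zero at the start; "wrist_torque": the same for the moment, N m; "grip_width": finger opening in mm; "finger_force": force on a finger pad.
Only numpy, scipy, OpenCV 4.12 (cv2) and the standard library are available. Lean on these libraries where they do the work, as an engineer would, in place of code of your own. Each camera call takes 0.05 s, during which the arm holds its last target. There are 200 camera calls.

### The job

Fit the lap disc to the upright arbor of the small bench lap: thread on the spacer sleeve first, then the lap disc, then the hexagon clamping bush, each sitting squarely on the one below. The bush is a bayonet: turn it lightly on the arbor until its slots drop over the cross pin, push it down against the spring, turn it clockwise (seen from above), about a fifth of a turn, to its locking pocket and let it rise so that it clicks in and stays clamped by itself when you let go. Feel your way and never force it (no knock or push above about 30 N on the stack or the cross pin, or the arbor bearing is spoiled), and leave the other tools on the bench where they lie.

Things in the scene. Friction and masses are not known exactly. Their poses are not given: they have to be found in the camera images.
- bench_lap: Small bench lap, fixed to the worktop: grey housing 170 (x) x 130 (y) x 52 mm high, switch and knob on its front (-x); on top a round drip pan (100 mm wide, rim 59 mm above the worktop), in its middle the upright steel arbor. Origin: on the arbor's axis at worktop height, z up. Arbor: 25 mm thick up to 95 mm above the worktop (last 2 mm bevelled), then a 14 mm neck, see pin_mid.
- seat (a point): Point on the arbor's axis, fixed to the housing, at the height of the free seat plate's top (plate 46 mm wide), 70 mm above the worktop. The spacer's underside goes here.
- pin_mid (a point): Point on the arbor's axis 107.5 mm above the worktop, axes as the housing's. Middle of the cross pin through the neck: 4 mm thick, 24 mm tip to tip. Neck top at 116 mm, last 4 mm conical. A stiff worm gear keeps the arbor from turning (below 3 N m); where it stopped is NOT measured: the pin lies along the housing's x axis, give or take 1.0 rad about z. Spacer and disc pass over it.
- seat_plate (a joint): Travel of the sprung seat plate in m: 0 = free at the top, grows as it is pushed down, at most 0.008 (solid stop). Spring: 8 N at 0 and 0.9 N more for each mm; the three parts' weight alone does not move it. With the bush locked it stays at about 0.0025.
- spacer: Plain steel spacer sleeve: 40 mm outside, bore 27 mm, 18 mm high, about 90 g, lying flat on the worktop. Origin: centre of its underside; z along its axis.
- lap_disc: Flat aluminium lap disc with a grey abrasive band on its upper face: 66 mm outside, bore 27 mm, 12 mm thick, about 120 g, lying flat on the worktop, band up. Origin: centre of its underside; z along its axis. On the spacer its underside is 88 mm and its top 100 mm above the worktop.
- clamp_bush: Steel clamping bush, closed on top, standing upright on the worktop: 36 mm high, about 160 g, hexagon 34 mm across flats above a round flange 44 mm wide, 7 mm high. Origin: centre of its underside; z up. Two of the six flats face its own +y and -y. Inside, from below: recess 5 mm deep clearing the 25 mm arbor, the bayonet ledge (ledge), a chamber up to 25 mm.
- ledge (a point): Centre of the underside of the bush's inner ledge, 5 mm above the bush's underside, axes as the bush's. 16 mm bore for the neck, two open slots 8 mm wide along its +x and -x let the cross pin through (2 mm play each side). Slots off the pin: the ledge rests on the pin, bush underside 104.5 mm above the worktop. Slots on the pin: it drops 4.5 mm on to the disc (100 mm).
- pocket (a point): Middle of one of the bush's two locking pockets, 1.22 rad anticlockwise of its +x slot, so the bush locks by turning that far clockwise seen from above (0.2 rad more or less still locks; end stop 0.26 rad further). Pocket floor 8 mm, ridge between slot and pocket 11 mm above the underside: the pin clears the ridge with the underside below 94.5 mm (plate 5.5 mm down); locked it is at 97.5 mm.
- emery_block: Bystander: brown rubber abrasive block, 14x40x12 mm. Origin: centre of its underside.
- file_flat: Bystander: needle file with wooden handle, 152 mm long, 12 mm thick. Origin: middle of its underside.

How it is judged (in metres and radians):
On the way, in this order (a step that is already met when the one before it is completed fails the run):
1. the spacer sleeve sits on the seat plate round the arbor (horizontal distance between spacer and seat below 0.003 m and angle between spacer's own z axis and vertical below 0.08 rad and z of spacer in the frame of bench_lap between 0.0605 and 0.0715 m), for 0.2 s.
2. the lap disc sits on the spacer round the arbor (all of step 1 and horizontal distance between lap_disc and seat below 0.003 m and angle between lap_disc's own z axis and vertical below 0.08 rad and z of lap_disc in the frame of bench_lap between 0.0785 and 0.0898 m), for 0.2 s.
3. the clamping bush is locked over the cross pin and let go, keeping the seat plate pressed down (all of step 2 and horizontal distance between clamp_bush and seat below 0.003 m and angle between clamp_bush's own z axis and vertical below 0.08 rad and z of clamp_bush in the frame of bench_lap between 0.095 and 0.099 m and value of joint seat_plate between 0.0012 and 0.0043 m and contact force between the fingers and spacer below 0.1 N and contact force between the fingers and lap_disc below 0.1 N and contact force between the fingers and clamp_bush below 0.1 N), for 0.3 s.
At the end, for the whole second after the job is handed in: Spacer, lap disc and clamping bush stand on the arbor in this order from below, each within 3 mm of its axis and upright within 0.08 rad, released and at rest, and the locked bush alone keeps the seat plate pressed down by 1.2 to 4.3 mm (bush underside 95 to 99 mm above the worktop) (all of step 3 and linear speed of each of spacer, lap_disc, clamp_bush below 0.01 m/s); the robot touches nothing.
It fails at once if one of the parts is knocked or pressed on the lap's arbor, cross pin or seat, or on the part below, with more than 40 N (contact force between any of spacer, lap_disc, clamp_bush and bench_lap above 40 N or contact force between clamp_bush and lap_disc above 40 N or contact force between lap_disc and spacer above 40 N).
It fails at once if the abrasive block or the file is shifted by more than 30 mm (distance of any of emery_block, file_flat from where it was at the start of the episode above 0.03 m).
It also fails if it takes over 72 s, if anything falls off the work surface, if the arm or the gripper's body presses on something with over 40 N, if the wrist force passes 120 N, or if a joint passes its speed limit or range.

## Working session

There is one attempt and no reset: what is moved stays moved. The work goes in short steps, Python scripts to look and compute and a shell command to move; the robot and the scene stay as the last step left them, time stands still between calls to the robot, and variables do not carry over. Pictures are saved under pics/ and viewed, at most 10 in all, crops included, and the job is handed in when it is done.

```bash
ls; mkdir -p pics; python3 - <<'E'
from station import robot
import cv2
s=robot.state(); print(s)
for n in("top","scene"):
    im,d=robot.read_camera(n); cv2.imwrite(f"pics/{n}0.png",im[:,:,::-1]); print(n,robot.camera_model(n))
print(robot.camera_model("wrist"),robot.pinch_z)
E
```

```text
pics
{'t': 0.0, 'q': array([ 1.11152874e+00,  4.94194828e-01,  1.34615248e+00,  2.62199465e-05,
        1.30253175e+00, -9.54854925e-02]), 'qvel': array([-0.00059522, -0.00074456, -0.00116457, -0.00154926,  0.0003092 ,
       -0.00080704]), 'joint_torque': array([-2.99546758e-03, -8.78827715e+01, -3.81844282e+01,  7.03432923e-02,
        5.33571281e-02, -7.30488523e-05]), 'tool_pos': array([222.18240942, 583.74249484, 213.32381053]), 'eef_rot': array([-5.68224440e-01, -3.08939407e+00,  1.93233807e-03]), 'wrist_force': array([-0.39564812,  0.37922072,  0.19116819]), 'wrist_torque': array([ 0.00758807, -0.04881885, -0.03635438]), 'finger_force': 0.0, 'grip_width': 91.1032606194783}
top {'fx': 471.1041035651045, 'fy': 471.1041035651045, 'cx': 286.93082501436726, 'cy': 216.1459298120305, 'eye': array([ 341.79640392,  -57.24867734, 1315.76446563]), 'orientation': array([-2.16862096,  2.13913292, -0.16835408])}
scene {'fx': 460.2720204893545, 'fy': 460.2720204893545, 'cx': 279.92822902997574, 'cy': 210.50510366819202, 'eye': array([-215.46290986, -563.55463363,  828.94171367]), 'orientation': array([-2.03827782,  1.06191456, -0.51075061])}
{'fx': 292.68155364330653, 'fy': 292.68155364330653, 'cx': 281.64368373610193, 'cy': 213.2932587602228, 'hand_eye': array([[ 8.08232503e-04, -9.60331891e-01, -2.78858398e-01,
         7.86035649e+01],
       [ 9.99999401e-01,  9.82139580e-04, -4.83929988e-04,
        -5.77579855e-01],
       [ 7.38611270e-04, -2.78857839e-01,  9.60332109e-01,
        -1.71149346e+02],
       [ 0.00000000e+00,  0.00000000e+00,  0.00000000e+00,
         1.00000000e+00]])} 18.8
```

View pics/top0.png

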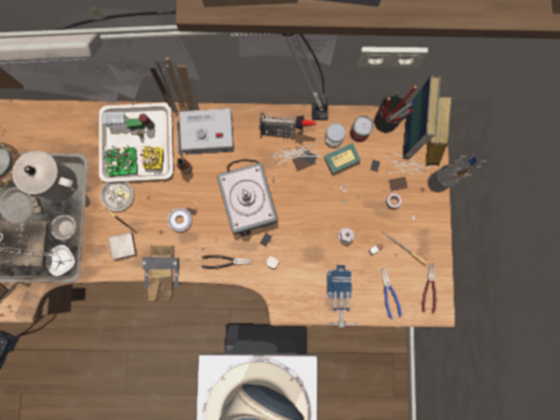

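View pics/scene0.png

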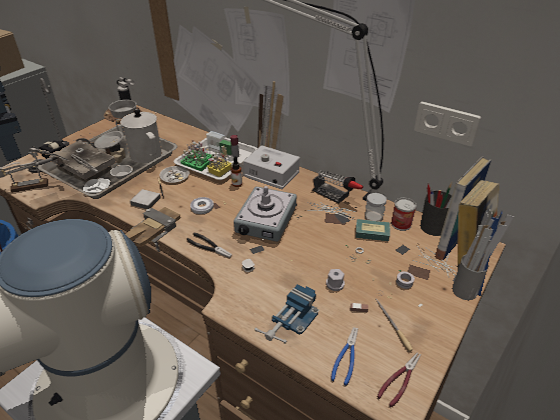

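The top view shows the lap's arbor at (247,197), the disc at (180,220), the bush at (346,236), the spacer at (394,201), the emery block at (375,250) and the file at (405,248). The scene view shows the same parts at (266,190), (202,205), (336,279) and (404,280).

```bash
cat > h.py <<'E'
import numpy as np, cv2
from scipy.spatial.transform import Rotation as R
from station import robot
def cam(n,s=None):
    m=robot.camera_model(n)
    K=(m['fx'],m['fy'],m['cx'],m['cy'])
    if n=='wrist':
        s=s or robot.state(); H=m['hand_eye']; Rt=R.from_rotvec(s['eef_rot']).as_matrix()
        return K,Rt@H[:3,3]+s['tool_pos'],Rt@H[:3,:3]
    return K,np.array(m['eye']),R.from_rotvec(m['orientation']).as_matrix()
def ray(c,u,v):
    K,e,M=c; d=M@np.array([(u-K[2])/K[0],(v-K[3])/K[1],1]); return e,d/np.linalg.norm(d)
def plane(c,u,v,z):
    e,d=ray(c,u,v); return e+d*(z-e[2])/d[2]
def tri(c1,p1,c2,p2):
    e1,d1=ray(c1,*p1); e2,d2=ray(c2,*p2)
    t=np.linalg.lstsq(np.stack([d1,-d2],1),e2-e1,rcond=None)[0]
    a,b=e1+t[0]*d1,e2+t[1]*d2; return (a+b)/2,np.linalg.norm(a-b)
def proj(c,P):
    K,e,M=c; q=M.T@(np.asarray(P)-e); return np.array([K[0]*q[0]/q[2]+K[2],K[1]*q[1]/q[2]+K[3]])
def snap(name):
    s=robot.state(); im,d=robot.read_camera('wrist'); im=im[:,:,::-1].copy()
    cv2.imwrite(f'pics/{name}.png',im); np.save(f'pics/{name}.npy',d); return im,d,cam('wrist',s),s
def cloud(c,d):
    K,e,M=c; v,u=np.indices(d.shape); P=np.stack([(u-K[2])/K[0]*d,(v-K[3])/K[1]*d,d],-1)
    return P@M.T+e
def goto(xy,yaw=None):
    """remaining tool-frame shift to world xyz"""
    s=robot.state(); return R.from_rotvec(s['eef_rot']).inv().apply(np.asarray(xy)-s['tool_pos'])
E
python3 - <<'E'
from h import *
np.set_printoptions(precision=1,suppress=True)
t,s=cam('top'),cam('scene')
for n,a,b,z in(('arbor',(247,195),(266,190),116),('disc',(180,220),(202,205),12),('bush',(346,236),(337,273),36),('spacer',(394,201),(405,277),18),('file',(405,248),(395,327),6),('em',(375,250),(358,307),12)):
    print(n,tri(t,a,s,b),plane(t,*a,z))
st=robot.state();print(R.from_rotvec(st['eef_rot']).as_matrix())
E
```

```text
arbor (array([569.6,  30.7, 109.4]), np.float64(2.6734133330999326)) [567.5  31.3 116. ]
disc (array([515.2, 223.2,   7.6]), np.float64(3.2364118532965276)) [513.5 223.4  12. ]
bush (array([ 475.5, -239.6,   37.2]), np.float64(9.42396136405266)) [ 472.8 -235.9   36. ]
spacer (array([ 575.5, -374.4,   19.1]), np.float64(1.8542881907761457)) [ 575.2 -373.8   18. ]
file (array([ 446.4, -409.5,   -5.9]), np.float64(3.1727800002314006)) [ 444.6 -404.9    6. ]
em (array([ 438.3, -321.3,    8.6]), np.float64(2.3681372555193185)) [ 437.4 -319.6   12. ]
[[-0.9  0.4 -0. ]
 [ 0.4  0.9 -0. ]
 [ 0.  -0.  -1. ]]
```

```bash
python3 -m pendant '[[[-1,-37,-28,0,0,0,0],[-1,-37,-28,0,0,0,0],[-1,-37,-28,0,0,0,0],[-1,-37,-28,0,0,0,0],[-1,-37,-28,0,0,0,0],[-1,-37,-28,0,0,0,0],[-1,-37,-28,0,0,0,0],[-1,-37,-28,0,0,0,0],[-1,-37,-28,0,0,0,0],[-1,-37,-28,0,0,0,0],[-1,-37,-28,0,0,0,0],[-1,-37,-28,0,0,0,0],[-1,-37,-28,0,0,0,0],[-1,-37,-28,0,0,0,0],[-1,0,0,0,0,0,0],[-1,0,0,0,0,0,0]]]'
python3 - <<'E'
from h import *
im,d,c,s=snap('lap'); print(s['q'],s['tool_pos'],s['wrist_force'])
p=proj(c,[568,31,110]).astype(int); print(p)
x,y=p; cr=im[max(0,y-70):y+70,max(0,x-70):x+70]; cv2.imwrite('pics/lapc.png',np.hstack([cv2.resize(im,(480,360)),cv2.resize(cr,(320,360),interpolation=3)]))
P=cloud(c,d); m=P[...,2]>100; m&=np.hypot(P[...,0]-568,P[...,1]-31)<40
print(m.sum(), P[m].mean(0),P[m][:,2].max())
E
```

```text
t: 2.1
tool_pos: [566.5, 33.7, 213.6]
eef_rot: [-0.569, -3.089, -0.0]
wrist_force: [-0.7, -0.6, -0.2]
grip_width: 91.6
finger_force: 0.0
[-4.60133156e-02  4.13499245e-01  1.48971265e+00  2.46670090e-04
  1.23942725e+00 -1.25267007e+00] [566.46545779  33.66213025 213.55412431] [-0.67355306 -0.64834183 -0.20067715]
[280 214]
23747 [542.57019465  41.90298049 326.81375374] 343.37558936458584
```

View pics/lapc.png

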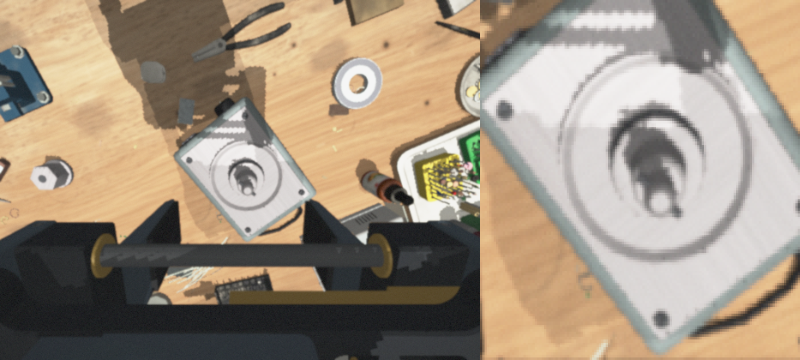

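The wrist view shows the lap at about (283,215). The neck top is at about (289,222), the disc at (416,96) and the bush at (60,203). Now I'll measure all of these from depth and rays.

```bash
cat > a.py <<'E'
from h import *
np.set_printoptions(precision=1,suppress=True)
import sys
im=cv2.imread('pics/lap.png'); d=np.load('pics/lap.npy')
s=robot.state(); c=cam('wrist',s); P=cloud(c,d); v,u=np.indices(d.shape)
def rep(n,m):
    if m.sum()<5: print(n,m.sum());return
    k=m.astype(np.uint8); cs,_=cv2.findContours(k,0,1); b=max(cs,key=cv2.contourArea)
    q=P[m]; (cx,cy),r=cv2.minEnclosingCircle(q[:,:2].astype(np.float32)); z=np.median(q[:,2])
    print(n,m.sum(),'z',z,'px',cv2.minEnclosingCircle(b),'world circ',cx,cy,r,'mean',q.mean(0))
def near(x,y,r): return np.hypot(P[...,0]-x,P[...,1]-y)<r
Z=P[...,2]
rep('neck',near(568,31,25)&(Z>111)&(Z<122))
rep('pin/neck',near(568,31,25)&(Z>101)&(Z<112))
rep('pan',near(568,31,60)&(Z>56)&(Z<63))
rep('plate',near(568,31,30)&(Z>64)&(Z<75))
rep('disc',near(514,223,50)&(Z>6)&(Z<20))
rep('bush',near(474,-237,35)&(Z>28)&(Z<45))
rep('flange',near(474,-237,35)&(Z>4)&(Z<12))
h=near(568,31,90)&(Z>48)&(Z<55); q=P[h][:,:2].astype(np.float32); print('housing',cv2.minAreaRect(q))
E
python3 a.py
```

```text
neck 150 z 115.3599786007797 px ((288.2425842285156, 220.9158477783203), 6.962980270385742) world circ 576.0614624023438 36.58938980102539 6.8509602546691895 mean [575.3  36.8 115.1]
pin/neck 77 z 109.20002728660967 px ((286.5, 214.5), 7.905794143676758) world circ 575.7747802734375 37.074317932128906 11.925304412841797 mean [573.1  37.4 108.2]
pan 1373 z 58.30415893219225 px ((287.0614318847656, 205.44337463378906), 43.08571243286133) world circ 576.4429321289062 36.14760971069336 49.96030807495117 mean [575.2  36.6  58.2]
plate 682 z 70.42346547331437 px ((287.1542663574219, 208.56915283203125), 20.2495174407959) world circ 575.9600830078125 36.08333969116211 23.008146286010742 mean [570.3  37.   70.3]
disc 2302 z 12.501042118216787 px ((416.7933349609375, 97.05999755859375), 31.22817611694336) world circ 517.047607421875 224.7879180908203 33.30131530761719 mean [516.3 224.   12.3]
bush 745 z 36.41748590210091 px ((51.735294342041016, 206.7941131591797), 17.35777473449707) world circ 479.4954528808594 -239.8494415283203 19.441303253173828 mean [ 479.3 -237.2   35.7]
flange 284 z 7.808263505528174 px ((66.91984558105469, 201.44656372070312), 18.2136287689209) world circ 479.2890930175781 -239.8937530517578 22.091690063476562 mean [ 479.2 -227.8    7.8]
housing ((574.8526000976562, 35.98185729980469), (163.896728515625, 126.62030792236328), 17.137683868408203)
```

```bash
python3 -m pendant '[[[-1,0,0,0,0,0,10.2],[-1,0,0,0,0,0,10.2],[-1,0,0,0,0,0,10.2],[-1,0,0,0,0,0,10.2],[-1,0,0,0,0,0,10.2],[-1,0,0,0,0,0,10.2],[-1,0,0,0,0,0,10.2],[-1,0,0,0,0,0,10.2],[-1,0,0,0,0,0,10.2],[-1,0,0,0,0,0,10.2],[-1,-42,28.6,0,0,0,0],[-1,-42,28.6,0,0,0,0],[-1,-42,28.6,0,0,0,0],[-1,-42,28.6,0,0,0,0],[-1,-42,28.6,0,0,0,0],[-1,-42,28.6,0,0,0,0],[-1,-42,28.6,0,0,0,0],[-1,-42,28.6,0,0,0,0],[-1,0,0,0,0,0,0],[-1,0,0,0,0,0,0]]]'
cat > b.py <<'E'
from h import *
import sys
np.set_printoptions(precision=2,suppress=True)
def circ(name,x,y,r,z0,z1):
    im,d,c,s=snap(name); P=cloud(c,d); Z=P[...,2]
    m=(np.hypot(P[...,0]-x,P[...,1]-y)<r)&(Z>z0)&(Z<z1); q=P[m]
    (cx,cy),rr=cv2.minEnclosingCircle(q[:,:2].astype(np.float32)); z=np.median(q[:,2])
    print(name,m.sum(),'z',z,'c',cx,cy,rr,'mean',q.mean(0)); print('q',s['q'],'tcp',s['tool_pos'],'F',s['wrist_force'])
    T=R.from_rotvec(s['eef_rot']).as_matrix(); print('tool axes',T[:2,:2].tolist()); print('tool shift to c at tcp z=0:',T.T@(np.array([cx,cy,0])-s['tool_pos']))
    return im,P,m,c,s,(cx,cy)
if __name__=='__main__': circ(sys.argv[1],*map(float,sys.argv[2:]))
E
python3 b.py sp 576 -375 40 12 24
```

```text
t: 4.65
tool_pos: [577.1, -371.6, 213.8]
eef_rot: [-2.758, -1.503, 0.0]
wrist_force: [0.1, -0.6, 0.3]
grip_width: 91.3
finger_force: 0.0
sp 448 z 18.375356362839625 c 579.1519165039062 -375.62884521484375 19.93783187866211 mean [ 579.36 -375.05   18.1 ]
q [-0.66  0.58  1.18  0.    1.38 -0.09] tcp [ 577.1  -371.6   213.76] F [ 0.14 -0.61  0.34]
tool axes [[0.5417096472041908, 0.8405655732078995], [0.8405655848051617, -0.5417092864526215]]
tool shift to c at tcp z=0: [ -2.36   4.07 213.75]
```

```bash
python3 -m pendant '[[[-0.5,-1.2,2,45,0,0,0],[-0.5,-1.2,2,50,0,0,0],[-0.5,0,0,50,0,0,0],[-0.5,0,0,45,0,0,0],[-0.5,0,0,19.5,0,0,0],[-0.5,0,0,0,0,0,0],[1,0,0,0,0,0,0],[1,0,0,0,0,0,0],[1,0,0,0,0,0,0],[1,0,0,0,0,0,0]]]'; python3 -m pendant '[[[1,0,0,0,0,0,0],[1,0,0,0,0,0,0]]]'
```

```text
t: 5.95
tool_pos: [579.5, -377.5, 5.5]
eef_rot: [2.758, 1.502, 0.001]
wrist_force: [-0.9, 0.8, 8.1]
grip_width: 40.1
finger_force: 30.0
t: 6.2
tool_pos: [579.5, -377.5, 5.5]
eef_rot: [2.758, 1.502, 0.001]
wrist_force: [-0.9, 0.3, 9.1]
grip_width: 40.4
finger_force: 30.0
```

```bash
python3 -m pendant '[[[1,0,0,-20,0,0,0],[1,0,0,-50,0,0,0],[1,0,0,-50,0,0,0],[1,0,0,-25,0,0,0],[1,34.5,-22.7,0,0,0,0],[1,34.5,-22.7,0,0,0,0],[1,34.5,-22.7,0,0,0,0],[1,34.5,-22.7,0,0,0,0],[1,34.5,-22.7,0,0,0,0],[1,34.5,-22.7,0,0,0,0],[1,34.5,-22.7,0,0,0,0],[1,34.5,-22.7,0,0,0,0],[1,34.5,-22.7,0,0,0,0],[1,34.5,-22.7,0,0,0,0],[1,0,0,0,0,0,0],[1,0,0,0,0,0,0]]]'
python3 - <<'E'
from h import *
im,d,c,s=snap('sp2'); print(s['q'],s['tool_pos'],s['wrist_force'])
P=cloud(c,d); T=R.from_rotvec(s['eef_rot']).as_matrix(); Q=(P-s['tool_pos'])@T   # tool coords
m=(np.hypot(Q[...,0],Q[...,1])<35)&(abs(Q[...,2])<40)
print(m.sum()); h=np.histogram(Q[m][:,2],np.arange(-40,40,2)); print(h)
cv2.imwrite('pics/sp2c.png',np.hstack([im,]))
E
```

```text
t: 8.2
tool_pos: [575.7, 35.6, 150.3]
eef_rot: [2.758, 1.503, 0.001]
wrist_force: [-0.8, -0.5, -0.6]
grip_width: 40.8
finger_force: 30.0
[-4.15982786e-02  4.95128966e-01  1.54411939e+00 -2.50813816e-04
  1.10127955e+00  5.31325492e-01] [575.67649335  35.61168096 150.30977843] [-0.80707174 -0.53819283 -0.60704006]
4287
(array([ 107,  108,  100,  105,   95,  104,   78,  100,   78,  104,   75,
         79,  122, 1493,  317,  199,  219,  200,  156,  159,  122,  108,
         36,    0,    0,    0,    0,    0,    0,    0,    0,    0,    0,
          0,    0,    0,    2,    5,    6]), array([-40, -38, -36, -34, -32, -30, -28, -26, -24, -22, -20, -18, -16,
       -14, -12, -10,  -8,  -6,  -4,  -2,   0,   2,   4,   6,   8,  10,
        12,  14,  16,  18,  20,  22,  24,  26,  28,  30,  32,  34,  36,
        38]))
```

View pics/sp2c.png

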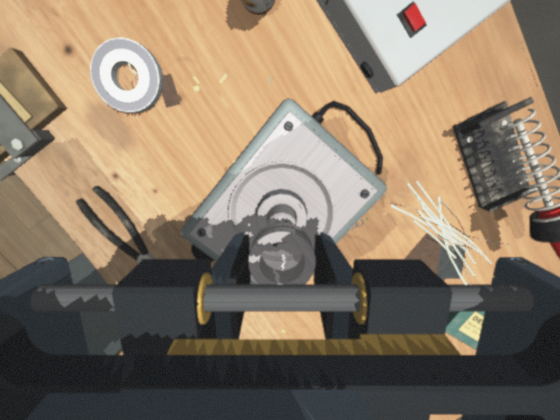

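The picture shows the spacer held at (281,252), just over the arbor, with the pan ring behind it at about (282,205).

```bash
cat > e.py <<'E'
from h import *
from scipy.optimize import least_squares
np.set_printoptions(precision=2,suppress=True)
def edges(m,Q):
    cs,_=cv2.findContours(m.astype(np.uint8),1,1); return np.concatenate([Q[c[:,0,1],c[:,0,0]] for c in cs])
def fitc(p,c0,r,tol=2.5):
    x=np.array(c0,float)
    for t in(6,4,tol,tol):
        k=abs(np.hypot(*(p[:,:2]-x).T)-r)<t
        x=least_squares(lambda c:np.hypot(*(p[k,:2]-c).T)-r,x,loss='soft_l1',f_scale=.5).x
    return x,k.sum(),np.hypot(*(p[k,:2]-x).T).mean()-r
E
python3 - <<'E'
from e import *
d=np.load('pics/sp2.npy'); s=robot.state(); c=cam('wrist',s); P=cloud(c,d); T=R.from_rotvec(s['eef_rot']).as_matrix(); Q=(P-s['tool_pos'])@T
m=(np.hypot(Q[...,0],Q[...,1])<35)&(Q[...,2]>-15.5)&(Q[...,2]<-11)
p=edges(m,Q); print('spacer bore',fitc(p,(0,0),13.5),'outer',fitc(p,(0,0),20), 'rough mean',Q[m].mean(0))
A=(np.array([576.1,36.3,0])-s['tool_pos'])@T
for nm,z0,z1,r in(('pan',56,63,50),('plate',66,74,23)):
    m=(np.hypot(Q[...,0]-A[0],Q[...,1]-A[1])<60 if r==50 else np.hypot(Q[...,0]-A[0],Q[...,1]-A[1])<30)&(P[...,2]>z0)&(P[...,2]<z1)
    p=edges(m,Q); print(nm,m.sum(),fitc(p,A[:2],r))
print('A tool',A)
E
```

```text
spacer bore (array([1.83, 0.47]), np.int64(158), np.float64(0.26725315100654434)) outer (array([1.81, 0.41]), np.int64(240), np.float64(0.10466326772683487)) rough mean [  5.7    0.45 -12.87]
pan 1530 (array([-0.18,  0.01]), np.int64(247), np.float64(-0.7735367838492238))
plate 911 (array([0.01, 0.03]), np.int64(97), np.float64(-0.40533919961805864))
A tool [  1.16  -0.32 150.09]
```

```bash
python3 -m pendant '[[[1,-1,-0.2,0,0,0,0],[1,-0.9,-0.2,10,0,0,0],[1,0,0,10,0,0,0],[1,0,0,6,0,0,0],[1,0,0,4,0,0,0],[1,0,0,4,0,0,0],[1,0,0,4,0,0,0],[1,0,0,0,0,0,0]]]';python3 -m pendant '[[[1,0,0,3,0,0,0],[1,0,0,3,0,0,0],[1,0,0,0,0,0,0]]]';
```

```text
t: 9.25
tool_pos: [574.0, 34.5, 111.2]
eef_rot: [-2.759, -1.503, 0.0]
wrist_force: [-0.1, 0.4, -0.7]
grip_width: 40.7
finger_force: 30.0
t: 9.62
tool_pos: [574.0, 34.5, 105.2]
eef_rot: [-2.759, -1.503, 0.001]
wrist_force: [-1.3, 0.0, 0.2]
grip_width: 40.1
finger_force: 30.0
```

```bash
python3 -m pendant '[[[1,0,0,2,0,0,0],[1,0,0,2,0,0,0],[1,0,0,0,0,0,0]]]';python3 -m pendant '[[[1,0,0,1.5,0,0,0],[1,0,0,1.5,0,0,0],[1,0,0,0,0,0,0]]]';
```

```text
t: 10.0
tool_pos: [574.0, 34.5, 101.2]
eef_rot: [-2.759, -1.503, 0.0]
wrist_force: [0.0, 0.5, -0.6]
grip_width: 40.6
finger_force: 30.0
t: 10.38
tool_pos: [574.0, 34.5, 98.3]
eef_rot: [-2.759, -1.503, 0.0]
wrist_force: [0.2, 0.2, -0.3]
grip_width: 40.5
finger_force: 30.0
```

```bash
python3 -m pendant '[[[1,0,0,2,0,0,0],[1,0,0,2,0,0,0],[1,0,0,0,0,0,0]]]';python3 -m pendant '[[[1,0,0,3,0,0,0],[1,0,0,3,0,0,0],[1,0,0,3,0,0,0],[1,0,0,3,0,0,0],[1,0,0,3,0,0,0],[1,0,0,0,0,0,0]]]';
```

```text
t: 10.75
tool_pos: [574.0, 34.5, 94.2]
eef_rot: [-2.759, -1.503, 0.0]
wrist_force: [-0.4, -0.5, -0.4]
grip_width: 40.2
finger_force: 30.0
t: 11.5
tool_pos: [573.9, 34.4, 79.2]
eef_rot: [-2.759, -1.503, 0.001]
wrist_force: [0.1, 0.4, -1.0]
grip_width: 40.5
finger_force: 30.0
```

```bash
python3 -m pendant '[[[1,0,0,2,0,0,0],[1,0,0,1.5,0,0,0],[1,0,0,0,0,0,0]]]';python3 -m pendant '[[[1,0,0,0.5,0,0,0],[0,0,0,0,0,0,0],[-0.3,0,0,0,0,0,0],[-0.3,0,0,0,0,0,0],[-0.3,0,0,0,0,0,0]]]';
```

```text
t: 11.88
tool_pos: [574.0, 34.5, 75.8]
eef_rot: [-2.759, -1.503, 0.0]
wrist_force: [-0.5, -0.6, -0.5]
grip_width: 40.2
finger_force: 30.0
t: 12.5
tool_pos: [574.1, 34.5, 75.4]
eef_rot: [2.759, 1.503, 0.0]
wrist_force: [-0.6, -0.7, 0.1]
grip_width: 59.0
finger_force: 0.0
```

```bash
python3 -m pendant '[[[-0.3,0,0,-20,0,0,0],[-0.3,0,0,-55,0,0,0],[-0.6,0,0,-55,0,0,0],[-1,0,0,0,0,0,0],[-1,0,0,0,0,0,0]]]'
python3 - <<'E'
from e import *
im,d,c,s=snap('lap2'); P=cloud(c,d); T=R.from_rotvec(s['eef_rot']).as_matrix(); Q=(P-s['tool_pos'])@T; print(s['tool_pos'])
A=(np.array([575,35.5,0])-s['tool_pos'])@T; rr=np.hypot(Q[...,0]-A[0],Q[...,1]-A[1])
def f(n,R0,z0,z1,r):
    m=(rr<R0)&(P[...,2]>z0)&(P[...,2]<z1); x=fitc(edges(m,Q),A[:2],r); print(n,m.sum(),np.median(P[m][:,2]) if m.any() else 0,'tool',x,'world',(T@[*x[0],0]+s['tool_pos'])[:2])
f('pan',60,56,63,50); f('spacer',27,84,92,20); f('bore',27,84,92,13.5); f('top',27,113,120,5)
m=(rr<16)&(P[...,2]>102)&(P[...,2]<112); q=P[m]; print(m.sum()); 
u=proj(c,[575,35.5,108]).astype(int); print(u)
cv2.imwrite('pics/lap2c.png',cv2.resize(im[u[1]-40:u[1]+40,u[0]-40:u[0]+40],(560,560),interpolation=cv2.INTER_CUBIC))
E
python3 -m pendant '[[[-1,32,-37.7,0,0,0,0],[-1,32,-37.7,0,0,0,0],[-1,32,-37.7,0,0,0,0],[-1,32,-37.7,0,0,0,0],[-1,0,0,0,0,0,0],[-1,0,0,0,0,0,0]]]'
python3 b.py disc 516 224 50 7 18
```

```text
t: 13.12
tool_pos: [573.8, 34.5, 205.2]
eef_rot: [-2.759, -1.503, 0.0]
wrist_force: [-0.2, -0.3, 0.3]
grip_width: 86.2
finger_force: 0.0
[573.8   34.47 205.18]
pan 1428 58.29053784159112 tool (array([2.41, 1.08]), np.int64(248), np.float64(-0.9372482382251377)) world [576.01  35.91]
spacer 682 88.44759662567898 tool (array([2.09, 0.76]), np.int64(116), np.float64(-0.5555020839910796)) world [575.57  35.81]
bore 682 88.44759662567898 tool (array([1.13, 0.64]), np.int64(87), np.float64(0.11737822594421132)) world [574.95  35.06]
top 139 115.6149706876584 tool (array([2.95, 1.06]), np.int64(38), np.float64(0.8364770394521983)) world [576.29  36.37]
77
[281 212]
t: 13.92
tool_pos: [516.4, 223.4, 204.4]
eef_rot: [-2.758, -1.504, 0.003]
wrist_force: [0.1, -0.6, -0.3]
grip_width: 91.1
finger_force: 0.0
disc 1778 z 12.604628781847538 c 516.9544067382812 224.5269012451172 33.08555221557617 mean [517.76 225.31  12.53]
q [ 0.3   0.42  1.51 -0.    1.21  0.88] tcp [516.43 223.41 204.41] F [ 0.15 -0.6  -0.26]
tool axes [[0.5418688194627497, 0.8404614406595056], [0.840461558736688, -0.5418705355372928]]
tool shift to c at tcp z=0: [  1.55   0.03 204.4 ]
```

View pics/lap2c.png

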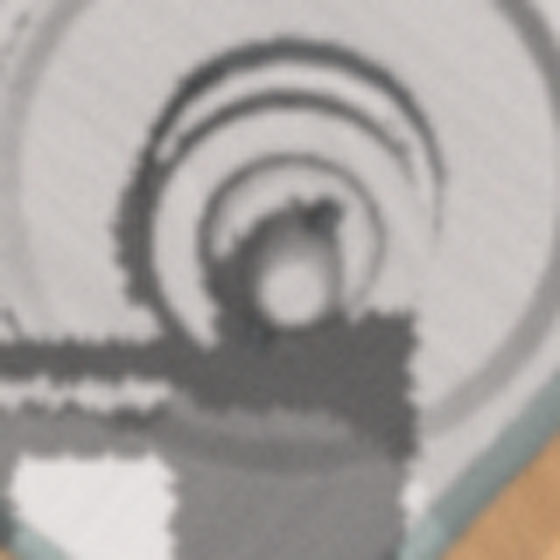

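```bash
python3 - <<'E'
from e import *
d=robot.state(); 
# camera pose at lap2: rebuild
s=dict(tool_pos=np.array([573.8,34.47,205.18]),eef_rot=np.array([-2.759,-1.503,0])); c=cam('wrist',s)
for P in([575.6,35.8,116],[576.2,36.2,116],[576,36,107.5]): p=proj(c,P); print('crop',(p-[241,172])*7)
for z in(107.5,109.5):
  t=plane(c,241+327/7,172+208/7,z); v=t[:2]-[576,36]; print(t,np.hypot(*v),np.degrees(np.arctan2(v[1],v[0])))
E
python3 -m pendant '[[[-1,0.8,0,50,0,0,0],[-1,0.8,0,50,0,0,0],[-1,0,0,50,0,0,0],[-1,0,0,40,0,0,0],[-1,0,0,9.5,0,0,0],[-1,0,0,0,0,0,0]]]'
```

```text
crop [285.96 293.26]
crop [288.14 288.47]
crop [287.57 273.  ]
[585.42  40.79 107.5 ] 10.565054667170688 26.948112285025385
[585.65  41.23 109.5 ] 10.976660776279747 28.453351897261005
t: 14.72
tool_pos: [518.0, 224.6, 6.2]
eef_rot: [-2.759, -1.502, 0.001]
wrist_force: [-0.2, 0.0, 0.5]
grip_width: 91.3
finger_force: 0.0
```

```bash
python3 -m pendant '[[[0.6,0,0,0,0,0,0],[1,0,0,0,0,0,0],[1,0,0,0,0,0,0],[1,0,0,0,0,0,0],[1,0,0,0,0,0,0]]]'
```

```text
t: 15.35
tool_pos: [518.3, 225.3, 6.9]
eef_rot: [2.759, 1.503, 0.002]
wrist_force: [-0.9, -0.4, 9.2]
grip_width: 67.7
finger_force: 30.0
```

```bash
python3 -m pendant '[[[1,0,0,-15,0,0,0],[1,0,0,-50,0,0,0],[1,0,0,-50,0,0,0],[1,0,0,-28,0,0,0],[1,-25.6,30.2,0,0,0,0],[1,-25.6,30.2,0,0,0,0],[1,-25.6,30.2,0,0,0,0],[1,-25.6,30.2,0,0,0,0],[1,-25.6,30.2,0,0,0,0],[1,0,0,0,0,0,0],[1,0,0,0,0,0,0]]]'
cat > hold.py <<'E'
from e import *
import sys
def hold(name,ro,z0,z1,rb=13.5,arb=(575.6,35.8)):
    im,d,c,s=snap(name); P=cloud(c,d); T=R.from_rotvec(s['eef_rot']).as_matrix(); Q=(P-s['tool_pos'])@T; print(s['tool_pos'],'F',s['wrist_force'])
    m=(np.hypot(Q[...,0],Q[...,1])<ro+12)&(Q[...,2]>z0)&(Q[...,2]<z1); p=edges(m,Q)
    print('held bore',fitc(p,(0,0),rb),'outer',fitc(p,(0,0),ro),'z',np.median(Q[m][:,2]))
    q=Q[m]; n=np.linalg.lstsq(np.c_[q[:,:2],np.ones(len(q))],q[:,2],rcond=None)[0]; print('tilt slopes',n[:2])
    A=(np.array([*arb,0])-s['tool_pos'])@T; print('A',A)
    m=(np.hypot(Q[...,0]-A[0],Q[...,1]-A[1])<60)&(P[...,2]>56)&(P[...,2]<63); print('pan',fitc(edges(m,Q),A[:2],50))
if __name__=='__main__': hold(sys.argv[1],*map(float,sys.argv[2:]))
E
python3 hold.py dk2 33 -11 -2
```

```text
t: 16.73
tool_pos: [574.9, 35.9, 149.5]
eef_rot: [-2.759, -1.502, -0.0]
wrist_force: [-0.3, -1.6, -0.8]
grip_width: 67.6
finger_force: 30.0
[574.88  35.91 149.53] F [-0.27 -1.63 -0.85]
held bore (array([-0.81,  0.46]), np.int64(142), np.float64(0.3289908041325216)) outer (array([-1.16,  0.43]), np.int64(357), np.float64(0.3397337358139936)) z -5.424691375872523
tilt slopes [ 0. -0.]
A [  0.25   0.66 149.53]
pan (array([0.11, 0.9 ]), np.int64(240), np.float64(-0.7474464312608688))
```

```bash
python3 -m pendant '[[[1,1,0.2,10,0,0,0],[1,0,0,10,0,0,0],[1,0,0,4,0,0,0],[1,0,0,4,0,0,0],[1,0,0,4,0,0,0],[1,0,0,4,0,0,0],[1,0,0,3,0,0,0],[1,0,0,3,0,0,0],[1,0,0,0,0,0,0]]]';python3 -m pendant '[[[1,0,0,2,0,0,0],[1,0,0,1.5,0,0,0],[1,0,0,1.5,0,0,0],[1,0,0,0,0,0,0]]]'
```

```text
t: 17.9
tool_pos: [575.7, 36.4, 106.7]
eef_rot: [-2.759, -1.503, 0.0]
wrist_force: [0.3, -0.1, -1.0]
grip_width: 67.6
finger_force: 30.0
t: 18.4
tool_pos: [575.7, 36.4, 101.8]
eef_rot: [-2.759, -1.503, 0.0]
wrist_force: [-0.6, -0.5, -0.9]
grip_width: 67.6
finger_force: 30.0
```

```bash
python3 -m pendant '[[[1,0,0,1.5,0,0,0],[1,0,0,1.5,0,0,0],[1,0,0,0,0,0,0]]]';python3 -m pendant '[[[1,0,0,1.5,0,0,0],[1,0,0,1.5,0,0,0],[1,0,0,0,0,0,0]]]'
```

```text
t: 18.77
tool_pos: [575.8, 36.4, 98.8]
eef_rot: [-2.759, -1.503, 0.0]
wrist_force: [-0.4, -0.6, -1.0]
grip_width: 67.8
finger_force: 30.0
t: 19.15
tool_pos: [575.7, 36.4, 95.8]
eef_rot: [-2.759, -1.503, 0.0]
wrist_force: [-0.6, -0.3, -0.7]
grip_width: 67.5
finger_force: 30.0
```

```bash
python3 -m pendant '[[[1,0,0,0.7,0,0,0],[1,0,0,0,0,0,0],[0,0,0,0,0,0,0],[-0.6,0,0,0,0,0,0],[-1,0,0,0,0,0,0],[-1,0,0,0,0,0,0]]]';python3 -m pendant '[[[-1,0,0,-20,0,0,0],[-1,0,0,-55,0,0,0],[-1,0,0,-40,0,0,0],[-1,0,0,0,0,0,0]]]'
python3 - <<'E'
from e import *
im,d,c,s=snap('lap3'); P=cloud(c,d); T=R.from_rotvec(s['eef_rot']).as_matrix(); Q=(P-s['tool_pos'])@T; print(s['tool_pos'])
A=(np.array([575.6,35.8,0])-s['tool_pos'])@T; rr=np.hypot(Q[...,0]-A[0],Q[...,1]-A[1])
for n,R0,z0,z1,r in(('disc',45,97,104,33),('bore',20,97,104,13.5),('top',12,113,120,5)):
    m=(rr<R0)&(P[...,2]>z0)&(P[...,2]<z1); x=fitc(edges(m,Q),A[:2],r); print(n,m.sum(),np.median(P[m][:,2]),'world',(T@[*x[0],0]+s['tool_pos'])[:2])
# dark pin in image
u=proj(c,[576,36,107.5]); i=u.astype(int); cv2.imwrite('pics/lap3c.png',cv2.resize(im[i[1]-30:i[1]+30,i[0]-30:i[0]+30],(540,540),interpolation=cv2.INTER_CUBIC)); print(u,i)
dx=np.array([479.4,-239.9,0])-s['tool_pos']; print('to bush',T.T@dx)
E
```

```text
t: 19.9
tool_pos: [575.9, 36.4, 95.3]
eef_rot: [2.759, 1.503, 0.0]
wrist_force: [-0.0, 0.1, 0.1]
grip_width: 89.3
finger_force: 0.0
t: 20.4
tool_pos: [577.5, 36.4, 213.3]
eef_rot: [2.756, 1.501, 0.008]
wrist_force: [0.3, 0.9, -0.2]
grip_width: 90.9
finger_force: 0.0
[577.52  36.41 213.34]
disc 2716 100.59734454055737 world [574.95  35.46]
bore 687 100.48379513164389 world [575.03  35.54]
top 142 115.50636869492146 world [575.82  36.37]
[279.45 212.62] [279 212]
to bush [-285.98   66.35  212.83]
```

View pics/lap3c.png

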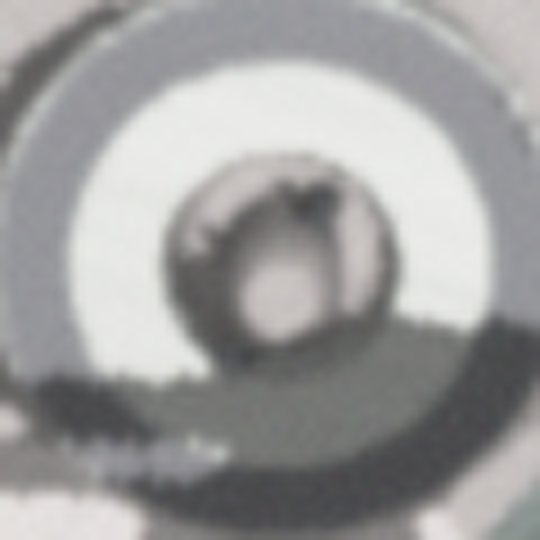

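The disc is seated, with its top at 100.5. One pin tip shows at crop (325,195), the other near (245,360), and the neck top at (285,300).

```bash
python3 - <<'E'
from e import *
c=cam('wrist')
for z in(107.5,109):
    a=plane(c,249+325/9,182+192/9,z); b=plane(c,249+243/9,182+362/9,z); v=(a-b)[:2]; w=a[:2]-[575.82,36.37]
    print(a,b,np.hypot(*v),np.degrees(np.arctan2(*v[::-1])),np.hypot(*w),np.degrees(np.arctan2(*w[::-1])))
E
python3 -m pendant '[[[-1,-47.7,11,0,0,0,0],[-1,-47.7,11,0,0,0,0],[-1,-47.7,11,0,0,0,0],[-1,-47.7,11,0,0,0,0],[-1,-47.7,11,0,0,0,0],[-1,-47.5,11.3,0,0,0,0],[-1,0,0,0,0,0,0],[-1,0,0,0,0,0,0]]]'
python3 - <<'E'
from b import *
im,P,m,c,s,cc=circ('bush',479.4,-239.9,32,30,44)
q=P[m][:,:2].astype(np.float32); print('rect',cv2.minAreaRect(q)); 
h=cv2.convexHull(q)[:,0]
# support-width by direction -> flats
for a in range(0,180,5):
    n=np.array([np.cos(np.radians(a)),np.sin(np.radians(a))]); w=h@n; print(a,round(float(np.ptp(w)),1),end='; ')
u=proj(c,[*cc,36]).astype(int); print(u); cv2.imwrite('pics/bushc.png',cv2.resize(im[u[1]-35:u[1]+35,u[0]-35:u[0]+35],(560,560),interpolation=cv2.INTER_CUBIC))
E
```

```text
[584.6   41.38 107.5 ] [566.68  30.06 107.5 ] 21.19429179368428 32.279545930162406 10.11130651218084 29.710157067326982
[584.79  41.71 109.  ] [566.97  30.46 109.  ] 21.07873552357273 32.27954593016235 10.439716916267782 30.779519314125988
t: 21.45
tool_pos: [476.0, -239.3, 209.2]
eef_rot: [-2.758, -1.501, 0.001]
wrist_force: [0.3, 1.0, -0.5]
grip_width: 91.6
finger_force: 0.0
bush 681 z 36.35475332353519 c 478.3789367675781 -240.86265563964844 19.438495635986328 mean [ 478.91 -240.08   36.17]
q [-0.58  0.37  1.58  0.    1.2  -0.  ] tcp [ 476.   -239.32  209.24] F [ 0.29  1.04 -0.48]
tool axes [[0.5428701995362004, 0.8398154893176151], [0.8398165788465979, -0.5428689698999909]]
tool shift to c at tcp z=0: [ -0.05   3.21 209.24]
rect ((478.66705322265625, -240.63540649414062), (38.22618103027344, 33.79435348510742), 68.82131958007812)
0 37.9; 5 38.3; 10 38.5; 15 38.4; 20 38.0; 25 37.3; 30 36.4; 35 35.3; 40 34.1; 45 34.9; 50 35.9; 55 36.7; 60 37.5; 65 38.0; 70 38.3; 75 38.2; 80 37.9; 85 37.3; 90 36.4; 95 35.2; 100 34.3; 105 35.1; 110 36.3; 115 37.3; 120 37.9; 125 38.3; 130 38.4; 135 38.2; 140 37.7; 145 36.9; 150 35.9; 155 34.8; 160 34.0; 165 35.3; 170 36.4; 175 37.3; [283 195]
```

View pics/bushc.png

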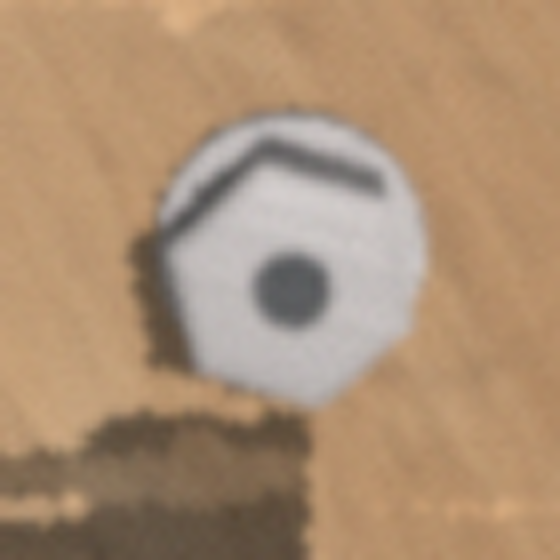

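Top view of the bush at crop (290,280): the flats' normals lie at about 40, 100 and 160°. Only a centre dot shows, with no slot mark, so there are three candidate slot directions. I'll check the gripper's clearance before choosing a grasp.

```bash
python3 - <<'E'
from b import *
d=np.load('pics/bush.npy'); s=robot.state(); c=cam('wrist',s); P=cloud(c,d).reshape(-1,3)
im,dt=robot.read_camera('scene'); P2=cloud(cam('scene'),dt).reshape(-1,3); P2=P2[P2[:,2]<130]; P=np.r_[P[P[:,2]<130],P2]
for a in(40,100,160):
    n=np.array([np.cos(np.radians(a)),np.sin(np.radians(a))]); r=P[:,:2]-[478.5,-240.7]; y=r@n; x=r@[-n[1],n[0]]
    k=(abs(y)<100)&(abs(x)<50)&(np.hypot(x,y)>26); f=k&(abs(y)<62)&(abs(x)<20); print(a,'body max z',np.percentile(P[k][:,2],99.5),'finger zone',np.percentile(P[f][:,2],99))
E
```

```text
40 body max z 13.551876637955312 finger zone 2.4331943072815685
100 body max z 13.232239259959453 finger zone 2.4757227011562777
160 body max z 56.42675348082868 finger zone 2.5663382716859395
```

```bash
python3 -m pendant '[[[-1,0,0,0,0,0,-10.4],[-1,0,0,0,0,0,-10.4],[-1,0,0,0,0,0,-10.4],[-1,0,0,0,0,0,-10.4],[-1,0,0,0,0,0,-10.4],[-1,0,0,0,0,0,-10.4],[-1,0,0,0,0,0,-10.4],[-0.6,-2.7,1.6,0,0,0,0],[-0.6,0,0,30,0,0,0],[-0.6,0,0,30,0,0,0],[-0.6,0,0,0,0,0,0],[-0.6,0,0,0,0,0,0]]]'
python3 - <<'E'
from b import *
im,P,m,c,s,cc=circ('bush2',479,-240.4,32,30,44)
h=cv2.convexHull(P[m][:,:2].astype(np.float32))[:,0]
w=[np.ptp(h@[np.cos(np.radians(a)),np.sin(np.radians(a))]) for a in range(180)]
print([(a,round(float(w[a]),1)) for k in(0,60,120) for a in [k+12+int(np.argmin((w+w)[k+12:k+72]))]])
T=R.from_rotvec(s['eef_rot']).as_matrix(); print('y ang',np.degrees(np.arctan2(T[1,1],T[0,1])))
E
```

```text
t: 23.05
tool_pos: [480.0, -240.9, 151.1]
eef_rot: [1.331, 2.845, -0.0]
wrist_force: [-0.2, 0.6, -0.5]
grip_width: 72.7
finger_force: 0.0
bush2 951 z 36.28793143414924 c 478.7853088378906 -240.46925354003906 19.398527145385742 mean [ 477.99 -240.13   36.12]
q [-0.58  0.44  1.64  0.    1.06 -1.27] tcp [ 480.01 -240.89  151.13] F [-0.16  0.62 -0.47]
tool axes [[-0.6409172042342898, 0.7676096597963306], [0.7676095601081457, 0.6409175765321803]]
tool shift to c at tcp z=0: [  1.23  -0.71 151.13]
[(40, 32.8), (100, 34.6), (160, 34.3)]
y ang 39.86027662729019
```

```bash
python3 -m pendant '[[[-0.6,1.1,-0.7,45,0,0,0],[-0.6,0,0,45,0,0,0],[-0.6,0,0,35,0,0,0],[-0.6,0,0,14,0,0,0],[-0.6,0,0,0,0,0,0]]]';python3 -m pendant '[[[0.4,0,0,0,0,0,0],[0.8,0,0,0,0,0,0],[1,0,0,0,0,0,0],[1,0,0,0,0,0,0],[1,0,0,0,0,0,0]]]'
```

```text
t: 23.72
tool_pos: [478.5, -240.6, 11.6]
eef_rot: [1.329, 2.846, -0.0]
wrist_force: [-0.5, 0.3, 1.4]
grip_width: 73.3
finger_force: 0.0
t: 24.35
tool_pos: [478.3, -240.5, 11.5]
eef_rot: [1.329, 2.846, -0.0]
wrist_force: [-0.5, 1.1, 6.3]
grip_width: 33.8
finger_force: 30.0
```

```bash
python3 -m pendant '[[[1,0,0,-15,0,0,0],[1,0,0,-50,0,0,0],[1,0,0,-50,0,0,0],[1,0,0,-28,0,0,0],[1,25,42,0,0,0,0],[1,25,42,0,0,0,0],[1,25,42,0,0,0,0],[1,25,42,0,0,0,0],[1,25,42,0,0,0,0],[1,25,42,0,0,0,0],[1,0,0,0,0,0,-10],[1,0,0,0,0,0,-10],[1,0,0,0,0,0,0],[1,0,0,0,0,0,0]]]'
python3 - <<'E'
from e import *
im,d,c,s=snap('bh'); P=cloud(c,d); T=R.from_rotvec(s['eef_rot']).as_matrix(); Q=(P-s['tool_pos'])@T; print(s['tool_pos'],s['wrist_force'],s['q'],'yang',np.degrees(np.arctan2(T[1,1],T[0,1])))
m=(np.hypot(Q[...,0],Q[...,1])<24)&(Q[...,2]>-28)&(Q[...,2]<-21); q=Q[m]; print(m.sum(),np.median(q[:,2]),q.min(0),q.max(0))
r=(np.hypot(Q[...,0],Q[...,1])<30)&(Q[...,2]>1.5)&(Q[...,2]<7); p=edges(r,Q); print('flange',r.sum(),fitc(p,(0,0),22),p.min(0),p.max(0))
h=cv2.convexHull(q[:,:2].astype(np.float32))[:,0]
for a in(30,90,150): n=np.array([np.cos(np.radians(a)),np.sin(np.radians(a))]); w=h@n; print(a,w.min(),w.max())
A=(np.array([575.6,35.8,0])-s['tool_pos'])@T; print('A',A)
for n,R0,z0,z1,rr in(('pan',60,56,63,50),('disc',42,97,104,33)):
    m=(np.hypot(Q[...,0]-A[0],Q[...,1]-A[1])<R0)&(P[...,2]>z0)&(P[...,2]<z1); print(n,fitc(edges(m,Q),A[:2],rr))
E
```

```text
t: 26.1
tool_pos: [574.9, 36.2, 154.6]
eef_rot: [0.821, 3.032, 0.0]
wrist_force: [-0.6, 0.3, -1.2]
grip_width: 34.0
finger_force: 30.0
[574.9   36.21 154.62] [-0.59  0.26 -1.23] [-0.04  0.49  1.54 -0.    1.11 -1.08] yang 59.70104766152858
2261 -24.75576144369957 [ -6.54 -18.41 -27.91] [ 19.47  18.17 -21.01]
flange 521 (array([-0.7 , -0.37]), np.int64(96), np.float64(-0.47167820007013006)) [  9.06 -17.67   1.52] [21.72 16.44  6.98]
30 -14.171089298504802 22.58394012164144
90 -18.408313751220703 18.172969818115234
150 -22.43727930339479 13.639684487035234
A [ -0.79  -0.01 154.62]
pan (array([-6.34, -0.49]), np.int64(234), np.float64(-0.163252898891038))
disc (array([-1.64, -0.47]), np.int64(137), np.float64(-0.22768684617671653))
```

```bash
python3 -m pendant '[[[1,-0.7,0,10,0,0,0],[1,0,0,10,0,0,0],[1,0,0,6,0,0,0],[1,0,0,4,0,0,0],[1,0,0,0,0,0,0]]]';python3 -m pendant '[[[1,0,0,1.5,0,0,0],[1,0,0,1.5,0,0,0],[1,0,0,0,0,0,0]]]';python3 -m pendant '[[[1,0,0,1.5,0,0,0],[1,0,0,1.5,0,0,0],[1,0,0,0,0,0,0]]]'
```

```text
t: 26.78
tool_pos: [575.5, 36.0, 123.9]
eef_rot: [-0.814, -3.034, 0.0]
wrist_force: [0.2, -0.8, -1.7]
grip_width: 34.0
finger_force: 30.0
t: 27.15
tool_pos: [575.6, 36.0, 121.2]
eef_rot: [0.814, 3.034, -0.0]
wrist_force: [-0.6, 0.1, -1.9]
grip_width: 33.9
finger_force: 30.0
t: 27.52
tool_pos: [575.6, 36.0, 118.1]
eef_rot: [-0.814, -3.034, 0.0]
wrist_force: [0.6, 0.4, -2.2]
grip_width: 34.0
finger_force: 30.0
```

```bash
python3 -m pendant '[[[1,0,0,1,0,0,0],[1,0,0,1,0,0,0],[1,0,0,0,0,0,0]]]';python3 -m pendant '[[[1,0,0,1,0,0,0],[1,0,0,0,0,0,0]]]'
```

```text
t: 27.9
tool_pos: [575.6, 36.0, 116.1]
eef_rot: [-0.814, -3.034, -0.0]
wrist_force: [1.0, 0.8, -2.7]
grip_width: 33.8
finger_force: 30.0
t: 28.15
tool_pos: [575.8, 36.0, 115.6]
eef_rot: [0.814, 3.034, 0.0]
wrist_force: [-1.6, 0.3, 5.8]
grip_width: 33.8
finger_force: 30.0
```

```bash
python3 -m pendant '[[[1,0,0,-1,0,0,0],[1,0,0,0,0,0,10],[1,0,0,0,0,0,10],[1,0,0,0,0,0,10],[1,0,0,0,0,0,10],[1,0,0,0,0,0,10],[1,0,0,0,0,0,10],[1,0,0,0,0,0,0]]]';python3 -m pendant '[[[1,0,0,1,0,0,0],[1,0,0,0,0,0,0]]]'
```

```text
t: 29.15
tool_pos: [575.5, 36.0, 116.1]
eef_rot: [-2.221, -2.221, 0.0]
wrist_force: [-0.0, -0.6, -1.9]
grip_width: 33.8
finger_force: 30.0
t: 29.4
tool_pos: [575.7, 36.0, 115.5]
eef_rot: [2.218, 2.224, 0.0]
wrist_force: [-2.8, 0.6, 4.2]
grip_width: 33.6
finger_force: 30.0
```

```bash
python3 -m pendant '[[[1,0,0,-1,0,0,0],[1,0,0,0,0,0,10],[1,0,0,0,0,0,10],[1,0,0,0,0,0,10],[1,0,0,0,0,0,10],[1,0,0,0,0,0,10],[1,0,0,0,0,0,10],[1,0,0,0,0,0,0]]]';python3 -m pendant '[[[1,0,0,1,0,0,0],[1,0,0,0,0,0,0]]]'
```

```text
t: 30.4
tool_pos: [575.5, 36.0, 116.1]
eef_rot: [-3.034, -0.815, 0.0]
wrist_force: [-0.1, 0.1, -1.3]
grip_width: 33.9
finger_force: 30.0
t: 30.65
tool_pos: [575.5, 36.0, 115.1]
eef_rot: [-3.034, -0.816, 0.0]
wrist_force: [-0.3, 0.3, -1.6]
grip_width: 33.8
finger_force: 30.0
```

No contact this time, so the slots are over the pin. Lowering on to the disc.

```bash
python3 -m pendant '[[[1,0,0,1,0,0,0],[1,0,0,1,0,0,0],[1,0,0,0,0,0,0]]]';python3 -m pendant '[[[1,0,0,1,0,0,0],[1,0,0,1,0,0,0],[1,0,0,0,0,0,0]]]'
```

```text
t: 31.02
tool_pos: [575.5, 36.0, 113.1]
eef_rot: [-3.035, -0.812, 0.0]
wrist_force: [0.1, -1.3, -1.4]
grip_width: 33.9
finger_force: 30.0
t: 31.4
tool_pos: [575.7, 36.0, 111.4]
eef_rot: [3.035, 0.812, 0.0]
wrist_force: [-1.7, 0.2, 3.2]
grip_width: 33.6
finger_force: 30.0
```

```bash
python3 -m pendant '[[[1,0,0,0.7,0,0,0],[1,0,0,0.7,0,0,0],[1,0,0,0,0,0,0]]]';python3 -m pendant '[[[1,0,0,0.8,0,0,0],[1,0,0,0.8,0,0,0],[1,0,0,0,0,0,0]]]'
```

```text
t: 31.78
tool_pos: [575.6, 36.0, 109.9]
eef_rot: [3.035, 0.812, 0.0]
wrist_force: [-1.7, 0.6, 4.0]
grip_width: 33.6
finger_force: 30.0
t: 32.15
tool_pos: [575.7, 36.0, 108.3]
eef_rot: [3.035, 0.812, 0.0]
wrist_force: [-1.2, 0.3, 6.4]
grip_width: 34.2
finger_force: 30.0
```

```bash
python3 -m pendant '[[[1,0,0,0.8,0,0,0],[1,0,0,0.8,0,0,0],[1,0,0,0,0,0,0]]]';python3 -m pendant '[[[1,0,0,0.8,0,0,0],[1,0,0,0.8,0,0,0],[1,0,0,0,0,0,0]]]'
```

```text
t: 32.52
tool_pos: [575.7, 36.0, 106.8]
eef_rot: [3.035, 0.812, 0.0]
wrist_force: [-1.3, 1.0, 8.5]
grip_width: 33.3
finger_force: 30.0
t: 32.9
tool_pos: [575.7, 36.0, 105.3]
eef_rot: [3.035, 0.812, 0.001]
wrist_force: [-2.6, 0.3, 9.1]
grip_width: 33.8
finger_force: 30.0
```

```bash
cat > bt.py <<'E'
from e import *
import sys
im,d,c,s=snap(sys.argv[1]); P=cloud(c,d); T=R.from_rotvec(s['eef_rot']).as_matrix(); Q=(P-s['tool_pos'])@T
m=(np.hypot(Q[...,0]-3,Q[...,1])<12)&(Q[...,2]>-32)&(Q[...,2]<-15); print('bush top tool z',np.median(Q[m][:,2]),'world',np.median(P[m][:,2]),m.sum())
r=np.hypot(P[...,0]-575.6,P[...,1]-35.8); k=(r>24)&(r<31)&(P[...,2]>85)&(P[...,2]<102); print('disc top',np.median(P[k][:,2]),k.sum()); print(s['wrist_force'],s['wrist_torque'],s['q'][5],s['tool_pos'])
E
python3 bt.py press
```

```text
bush top tool z -25.026856452014176 world 130.3185984384353 1214
disc top 94.49876260282579 971
[-2.59  0.32  9.06] [-0.02  0.66 -0.02] 1.006915799751454 [575.68  35.98 105.29]
```

```bash
python3 -m pendant '[[[1,0,0,0.8,0,0,0],[1,0,0,0,0,0,5],[1,0,0,0,0,0,5],[1,0,0,0,0,0,5],[1,0,0,0,0,0,0]]]'; python3 -m pendant '[[[1,0,0,0,0,0,7],[1,0,0,0,0,0,8],[1,0,0,0,0,0,0]]]'; python3 bt.py tw
```

```text
t: 33.58
tool_pos: [576.3, 35.9, 104.7]
eef_rot: [3.115, 0.407, 0.002]
wrist_force: [-0.5, -0.3, 9.6]
grip_width: 33.6
finger_force: 30.0
t: 33.95
tool_pos: [576.3, 36.0, 104.8]
eef_rot: [3.142, -0.005, 0.002]
wrist_force: [-0.7, -0.6, 9.4]
grip_width: 33.8
finger_force: 30.0
bush top tool z -24.972276940192152 world 129.73584142896655 1199
disc top 93.94778897897298 924
[-0.74 -0.56  9.44] [-0.11  0.26 -0.1 ] 1.5328739022702071 [576.3   35.95 104.75]
```

```bash
python3 -m pendant '[[[1,0,0,0,0,0,8],[1,0,0,0,0,0,8],[1,0,0,0,0,0,8],[1,0,0,0,0,0,0]]]'; python3 -m pendant '[[[1,0,0,0,0,0,8],[1,0,0,0,0,0,8],[1,0,0,0,0,0,0]]]'; python3 bt.py tw2
```

```text
t: 34.5
tool_pos: [576.4, 35.9, 104.8]
eef_rot: [-3.072, 0.658, -0.003]
wrist_force: [0.8, -0.8, 9.2]
grip_width: 33.9
finger_force: 30.0
t: 34.88
tool_pos: [576.3, 36.0, 104.8]
eef_rot: [-2.95, 1.079, -0.002]
wrist_force: [-0.4, -0.4, 9.7]
grip_width: 33.4
finger_force: 30.0
bush top tool z -24.983979778122176 world 129.73762638397963 1163
disc top 93.89661680362278 910
[-0.38 -0.41  9.74] [-0.08  0.3  -0.1 ] 2.230999542071826 [576.31  35.96 104.75]
```

```bash
python3 -m pendant '[[[1,0,0,-1,0,0,0],[1,0,0,-1,0,0,0],[1,0,0,-1,0,0,0],[1,0,0,0,0,0,0]]]'; python3 -m pendant '[[[1,0,0,-0.7,0,0,0],[1,0,0,-0.7,0,0,0],[1,0,0,0,0,0,0]]]'; python3 -m pendant '[[[1,0,0,-0.5,0,0,0],[1,0,0,0,0,0,0]]]'; python3 bt.py up
```

```text
t: 35.42
tool_pos: [576.3, 36.0, 107.7]
eef_rot: [-2.951, 1.076, -0.002]
wrist_force: [1.0, 0.0, 7.1]
grip_width: 33.7
finger_force: 30.0
t: 35.8
tool_pos: [576.3, 35.9, 109.0]
eef_rot: [-2.951, 1.076, -0.002]
wrist_force: [1.2, 0.4, 6.0]
grip_width: 33.5
finger_force: 30.0
t: 36.05
tool_pos: [576.2, 36.0, 109.2]
eef_rot: [-2.951, 1.076, -0.002]
wrist_force: [3.7, 0.3, 1.3]
grip_width: 33.7
finger_force: 30.0
bush top tool z -24.999636259138175 world 134.22078030008402 1161
disc top 98.39823022518576 923
[3.67 0.33 1.26] [ 0.08 -0.53 -0.04] 2.228666742989425 [576.2   35.98 109.22]
```

```bash
python3 -m pendant '[[[0.3,0,0,0,0,0,0],[-0.3,0,0,0,0,0,0],[-0.3,0,0,0,0,0,0],[-0.3,0,0,0,0,0,0],[-0.3,0,0,0,0,0,0]]]'; python3 -m pendant '[[[-0.5,0,0,-20,0,0,0],[-0.5,0,0,-50,0,0,0],[-0.5,0,0,-30,0,0,0],[-0.5,0,0,0,0,0,0],[-0.5,0,0,0,0,0,0],[-0.5,0,0,0,0,0,0]]]'; python3 - <<'E'
from e import *
im,d,c,s=snap('fin'); P=cloud(c,d); rr=np.hypot(P[...,0]-575.6,P[...,1]-35.8); print(s['tool_pos'],s['wrist_force'])
W=P
for n,R0,z0,z1,r in(('top',24,128,140,17),('flange',26,100,109,22),('disc',42,94,101,33)):
    m=(rr<R0)&(P[...,2]>z0)&(P[...,2]<z1); q=P[m]; print(n,m.sum(),np.median(q[:,2]),'enc',cv2.minEnclosingCircle(q[:,:2].astype(np.float32)),fitc(edges(m,P),(575.6,35.8),r)[0], np.linalg.lstsq(np.c_[q[:,:2]-[575,36],np.ones(len(q))],q[:,2],rcond=None)[0][:2])
E
```

```text
t: 36.72
tool_pos: [575.4, 36.0, 109.0]
eef_rot: [2.952, -1.075, -0.001]
wrist_force: [0.5, 0.2, -0.2]
grip_width: 59.3
finger_force: 0.0
t: 37.48
tool_pos: [574.9, 36.0, 208.0]
eef_rot: [2.951, -1.075, -0.003]
wrist_force: [-0.2, 0.3, 0.4]
grip_width: 68.3
finger_force: 0.0
[574.95  36.02 208.01] [-0.17  0.28  0.36]
top 1241 134.05013739702906 enc ((576.7838134765625, 35.20828628540039), 19.323741912841797) [576.61  34.89] [-0.02  0.01]
flange 374 105.18365179532665 enc ((575.9102172851562, 35.617408752441406), 25.520532608032227) [576.41  35.17] [-0.01  0.  ]
disc 1526 98.36154034687797 enc ((576.5444946289062, 35.218727111816406), 33.04820251464844) [576.61  35.09] [-0.  0.]
```

The bush holds the stack down after release: its underside is at about 97.7 mm and it stands upright and centred.

```bash
python3 -c "
from station import robot
print(robot.hand_in())"
```

```text
the job is handed in; nothing more can be done
None
```

The spacer, lap disc and clamping bush are on the arbor in that order. The bush is locked, holds the seat plate about 2.3 mm down by itself, and is let go; I handed the job in at about 37.5 s of the 72 s allowed, and no verdict came back.

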